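# Tip a carton label-up and push it home under the label reader

### The job

The small carton stands on edge in front of the label reader. Push it over so that it lies flat on the bench mat with its label upward, and push it home between the reader's two guide ears until its long side lies flush against the stop. Only push it with the fingers, never pick it up, and leave the spool, the tin and the loupe where they stand.

Things in the scene. Friction and masses are not known exactly. Their poses are not given: they have to be found in the camera images.
- mat: Fixed flat grey bench mat, 355 x 630 mm, 7 mm thick (its top is at z = 0.007); the reader, the carton and the bystanders all stand on it. Origin: centre of its underside.
- carton_center (a point): Centre of the carton, a closed white box 45 x 62 x 28 mm, 0.06 to 0.13 kg. z axis: out of the label face (45 x 62 mm, printed, with a dark green band); x axis along the 45 mm side, y along the 62 mm side. It starts on edge: x axis up, 45 mm tall, 28 mm thick, centre 22 mm above the mat, label toward the robot, within 0.4 rad of facing straight away from the reader.
- carton: The same carton; origin: centre of its plain face opposite the label, 14 mm from the centre; axes as above. It slides little while on edge: pushed level on the label face near the top it topples backward on to the plain face, label up, centre then 14 mm above the mat and about 37 mm farther along the push. Lying, it slides when pushed.
- reader: Fixed reader. Aluminium base 150 mm wide (y), 72 deep (x), 16 high; black head on its rear half, 70 mm wide, 66 high. Origin: on the mat, middle of the base's front edge. That front face (x = 0) is the stop; x points rearward from it, y along it, z up. Ears 16 mm high stick out 18 mm before the stop, inner faces at y = +-60 mm. Home: carton centre at x = -22 mm, its 62 mm side along the stop.
- spool: Bystander: a solder spool 58 mm in diameter, 52 mm high, upright, beside the carton on one side, about 0.18 m from the reader's middle line. Origin: centre of its underside.
- tin: Bystander: a low round clear tin 62 mm in diameter, 28 mm high, beside the carton on the other side, about 0.18 m from the middle line. Origin: centre of its underside.
- loupe: Bystander: a black eye loupe 34 mm in diameter, 31 mm high, standing beside the left (+y) end of the reader's base. Origin: centre of its underside.
There are look-alikes about, which are no part of the job. Leave any blue or pink look-alike of the carton alone.

How it is judged:
On the way:
1. the carton lies flat with its label up (angle between carton_center's own z axis and vertical below 0.12 rad and height (world z) of carton_center below 0.025 m), for 0.2 s.
At the end, for the whole second after the job is handed in: The carton is at rest flat on the mat, label up (tilt under 0.08 rad), centre within 32 mm of the reader's middle line and at most 26.5 mm in front of the stop (a gap under about 4 mm), its 62 mm side along the stop within 0.09 rad (angle between carton_center's own z axis and vertical below 0.08 rad and height (world z) of carton_center below 0.025 m and x of carton_center in the frame of reader between -0.0265 and 0 m and y of carton_center in the frame of reader between -0.032 and 0.032 m and angle between the y axis of carton_center and the y axis of reader, either way round below 0.09 rad and linear speed of carton below 0.01 m/s); the robot touches nothing.
It fails at once if the carton is lifted (its centre rises above 46 mm over the mat) (height (world z) of carton_center above 0.053 m).
It fails at once if the spool, the tin or the loupe is moved more than 12 mm (distance of any of spool, tin, loupe from where it was at the start of the episode above 0.012 m).
It also fails if it takes over 58 s, if anything falls off the work surface, if the arm or the gripper's body presses on something with over 40 N, if the wrist force passes 120 N, or if a joint passes its speed limit or range.

### The arm

A 6-joint arm with a two-finger parallel gripper is mounted at the origin on the work surface; the furniture and walls round the work are solid. World frame = base frame: x ahead of the robot, y to its left, z up, the work surface at z = 0. Lengths are in m, angles in rad, forces in N, time in s.
With the tool pointing down it reaches from about 0.35 to 0.85 m from the base axis. Payload 8.1 kg.
Tool frame: the origin (TCP) lies midway between the tips of the shut fingers; the grasp point (between the pads) lies robot.grip_depth behind it (robot.grip_depth is the distance from the TCP to the grasp point, in m); z points along the fingers, y is the line along which they close (so a half turn about z gives the same grasp; the last joint's range is limited). The gripper opens to 93 mm and grips with 3 to 60 N. Pads are 15 mm wide; open, the fingers measure 128 mm over their backs; the gripper's body (75 mm by 188 mm) begins 65 mm behind the grasp point.
Start: joints at [-1.383, 0.13, 1.488, -0, 1.523, -0.085], TCP at [0.162, -0.578, 0.219] pointing down, gripper open.
Joint ranges: [-2.96, 2.96], [-0.89, 2.26], [0.02, 2.5], [-1.34, 4.48], [0, 2.73], [-2.66, 2.66]. Speed limits (rad/s): [2.39, 2.39, 2.79, 3.14, 3.14, 3.14].

### API

Orientations are given as a rotation vector (axis times angle).
In Python, from plant import robot gives the robot as it stands.
- The arm moves only by the tool carry_out, never from a script. Its argument "rows" is a list of rows, each a list of 6 numbers: the shift along the tool's x, y, z in m, then the turn, a rotation vector about the tool's x, y, z in degrees. A call has 1 to 12 rows; each row is the pose to reach, as a shift and turn from the pose commanded when the call began, along the tool's axes at that moment; what a row does not reach only later rows make up. A row lasts 1/8 s, in which the tool goes at most 62.5 mm and 10.7 degrees, less where a joint would pass 70% of its speed; a pose out of reach is approached as far as the arm can. A call with a gripper value outside its range is refused whole. "jaw" is the closure in counts, from 0 (fully open) to 255 (shut), set as the call begins (left out, the last holds). The fingers move at their own pace and stop on an object; "force" is the grip in N (left out, the last holds). Time passes only in rows, so rows that repeat a pose let the fingers close. It gives the time, the measured TCP pose, the force, the opening and the grip force at its end, in the units of the state.
- robot.read_state(): the state, without advancing time (a new reading comes with each control period).
- robot.read_camera(name): name is "side" or "top" or "wrist"; returns the picture (384x512x3 uint8, red, green, blue); there is no depth.
- robot.camera_model(name): a dict with "fx", "fy", "cx", "cy" (pixels), "dist" ([k1, k2, p1, p2, k3] as OpenCV has them; the pictures are not rectified), "R" (3x3) and "t" (3): a world point X has camera coordinates R X + t; the wrist camera has in their place "mount" (4x4, takes a point from camera to tool coordinates, whose origin is the TCP and whose axes are the flange's). Camera axes: x right, y down, z forward; pixel columns grow to the right and rows downward; lengths in m; the calibration is good to about 2 mm. A picture is of the moment at which its call begins: read the wrist's pose just before it. camera_model takes no time and is no camera call.
- robot.close_job(): hands the job in; it is judged then, once.
Trained networks look in the newest picture that a camera, given by its name, has taken for a name from the list of things; names that differ only in an ending like _2 or _b are one class to them, and where a whole thing is asked for, a point or a joint stands for the part that bears it (a point fixed in the world has none). Each returns a list of dicts, best first, with "conf" (0 to 1); they miss things now and then, are a little off and sometimes report something else, mostly with a low value. They report only what shows in the picture. A call takes as long as a camera call. They do not tell look-alikes from the thing itself.
- robot.outline_of(camera, target): "pixels" (384x512 bool, what is visible of it) and "pixel" ([column, row] in pixels, amid what is visible of it).
The state is a dict: "t": time; "q": joint angles; "dq": joint speeds; "joint_torque": joint torques, N m; "tool_pos": TCP position; "orientation": TCP orientation; "force": force on the tool from outside, world axes, zero at the start; "wrist_torque": the same for the moment, N m; "opening": finger opening in m; "gripper_force": force on a finger pad.
Only numpy, scipy, OpenCV 4.12 (cv2) and the standard library are available. Lean on these libraries where they do the work, as an engineer would, in place of code of your own. Each camera call takes 0.05 s, during which the arm holds its last target. There are 200 camera calls.

## Working session

There is one attempt and no reset: what is moved stays moved. The work goes in short steps, Python scripts to look and compute and a tool call to move; the robot and the scene stay as the last step left them, time stands still between calls to the robot, and variables do not carry over. Pictures are saved under pics/ and viewed, at most 10 in all, crops included, and the job is handed in when it is done.

Besides the shell and the picture viewer there is one more tool, called after "Emit:" by a JSON object that holds its "method" and its "body", one argument or row to a line. carry_out: Moves the arm, as the interface text tells. Its arguments: {"type":"object","properties":{"rows":{"type":"array"},"jaw":{"type":"number"},"force":{"type":"number"}},"required":["rows"]}

```bash
mkdir -p pics; ls; python3 - <<'E'
from plant import robot
import cv2,numpy as np
a=[]
for n in("top","side"):
    im=robot.read_camera(n); a.append(im[:,:,::-1])
    m=robot.camera_model(n); print(n,{k:np.round(v,4).tolist() for k,v in m.items()})
cv2.imwrite("pics/a.png",cv2.resize(np.vstack(a),(400,600)) if 0 else a[0]); cv2.imwrite("pics/b.png",a[1])
s=robot.read_state(); print(s, robot.grip_depth)
E
```

```text
pics
top {'fx': 413.2962, 'fy': 413.2962, 'cx': 257.1459, 'cy': 193.6974, 'dist': [-0.0496, 0.0, 0.0, 0.0, 0.0], 'R': [[0.0067, -1.0, -0.0018], [-0.9896, -0.0064, -0.1437], [0.1437, 0.0027, -0.9896]], 't': [-0.0044, 0.5071, 1.3364]}
side {'fx': 402.1015, 'fy': 402.1015, 'cx': 256.1496, 'cy': 194.4232, 'dist': [0.0415, 0.0, 0.0, 0.0, 0.0], 'R': [[0.3562, 0.9344, -0.0067], [0.4164, -0.1652, -0.8941], [-0.8365, 0.3156, -0.4479]], 't': [-0.1643, -0.1605, 1.606]}
{'t': 0.1, 'q': array([-1.38340115e+00,  1.31069366e-01,  1.48913505e+00, -2.38982141e-05,
        1.52302575e+00, -8.53983302e-02]), 'dq': array([-1.81935892e-04, -1.98771864e-03, -2.98406222e-03,  9.61653905e-04,
        1.04015087e-03, -1.98163664e-05]), 'joint_torque': array([ 2.04603675e-03, -5.61341286e+01, -4.93094480e+01,  7.70048937e-02,
        2.90871563e-02, -4.18968625e-05]), 'tool_pos': array([ 0.16157262, -0.5773096 ,  0.21772148]), 'orientation': array([-3.11079548e+00, -4.26955221e-01,  1.68479560e-04]), 'force': array([ 0.02715257, -0.00966905, -0.6219154 ]), 'wrist_torque': array([0.03859026, 0.03874206, 0.00986382]), 'gripper_force': 0.0, 'opening': 0.09321054360210185} 0.0188
```

View pics/a.png

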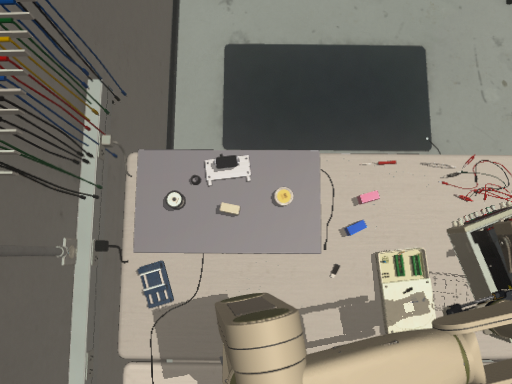

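View pics/b.png

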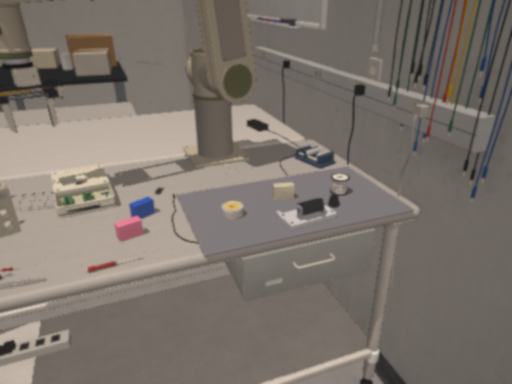

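The top view shows the carton at (229,209), the reader at (228,168), the spool at (174,200), the tin at (284,196) and the loupe at (195,180). The blue and pink look-alikes are well off the mat, to the right.

```bash
cat > h.py <<'E'
from plant import robot
import cv2,numpy as np
from scipy.spatial.transform import Rotation as Rn
def cam(n,s=None):
    m=robot.camera_model(n); K=np.array([[m['fx'],0,m['cx']],[0,m['fy'],m['cy']],[0,0,1]]);d=np.array(m['dist'])
    if 'mount' in m:
        M=np.array(m['mount']);T=np.eye(4);T[:3,:3]=Rn.from_rotvec(s['orientation']).as_matrix();T[:3,3]=s['tool_pos']
        W=np.linalg.inv(T@M);R,t=W[:3,:3],W[:3,3]
    else:R,t=np.array(m['R']),np.array(m['t'])
    return K,d,R,t
def px2w(c,p,z):
    K,d,R,t=c
    u=cv2.undistortPoints(np.array(p,float).reshape(-1,1,2),K,d).reshape(-1,2)
    r=np.c_[u,np.ones(len(u))]@R; o=-R.T@t
    return o+r*((z-o[2])/r[:,2])[:,None]
def w2px(c,X):
    K,d,R,t=c
    return cv2.projectPoints(np.array(X,float).reshape(-1,1,3),cv2.Rodrigues(R)[0],t,K,d)[0].reshape(-1,2)
E
python3 - <<'E'
from h import *
im=robot.read_camera("top"); c=cam("top")
for n,z in(("carton",.04),("reader",.02),("spool",.04),("tin",.025),("loupe",.025)):
    for o in robot.outline_of("top",n)[:3]:
        m=o['pixels'].astype(np.uint8); pts=np.argwhere(m)[:,::-1]
        r=cv2.minAreaRect(pts.astype(np.float32)); b=cv2.boxPoints(r)
        print(n,round(o['conf'],2),np.round(o['pixel']),px2w(c,[o['pixel']],z)[0].round(3),px2w(c,b,z)[:,:2].round(3).tolist())
cv2.imwrite("pics/c.png",cv2.resize(im[140:265,125:330,::-1],None,fx=3.9,fy=3.9,interpolation=cv2.INTER_CUBIC))
print(np.round(robot.camera_model("wrist")['mount'],4).tolist(), Rn.from_rotvec(robot.read_state()['orientation']).as_matrix().round(3).tolist())
E
```

```text
carton 0.67 [228. 206.] [0.466 0.095 0.04 ] [[0.448, 0.124], [0.48, 0.119], [0.468, 0.054], [0.435, 0.06]]
carton 0.59 [355. 228.] [ 0.393 -0.322  0.04 ] [[0.397, -0.283], [0.426, -0.351], [0.397, -0.363], [0.368, -0.295]]
carton 0.48 [368. 196.] [ 0.503 -0.37   0.04 ] [[0.504, -0.331], [0.524, -0.401], [0.494, -0.408], [0.474, -0.339]]
reader 0.6 [228. 167.] [0.599 0.1   0.02 ] [[0.643, 0.181], [0.66, 0.03], [0.554, 0.018], [0.537, 0.167]]
reader 0.37 [283. 198.] [ 0.494 -0.088  0.02 ] [[0.536, -0.061], [0.537, -0.122], [0.472, -0.121], [0.472, -0.061]]
spool 0.65 [174. 198.] [0.489 0.274 0.04 ] [[0.476, 0.309], [0.523, 0.288], [0.495, 0.229], [0.448, 0.251]]
spool 0.33 [229. 167.] [0.595 0.093 0.04 ] [[0.633, 0.177], [0.646, 0.028], [0.55, 0.019], [0.537, 0.168]]
tin 0.74 [283. 198.] [ 0.495 -0.088  0.025] [[0.532, -0.061], [0.532, -0.118], [0.471, -0.118], [0.471, -0.061]]
[[0.0007, -0.9652, -0.2615, 0.0731], [1.0, 0.0007, -0.0, 0.0024], [0.0002, -0.2615, 0.9652, -0.166], [0.0, 0.0, 0.0, 1.0]] [[0.963, 0.269, -0.0], [0.269, -0.963, 0.0], [0.0, -0.0, -1.0]]
```

View pics/c.png

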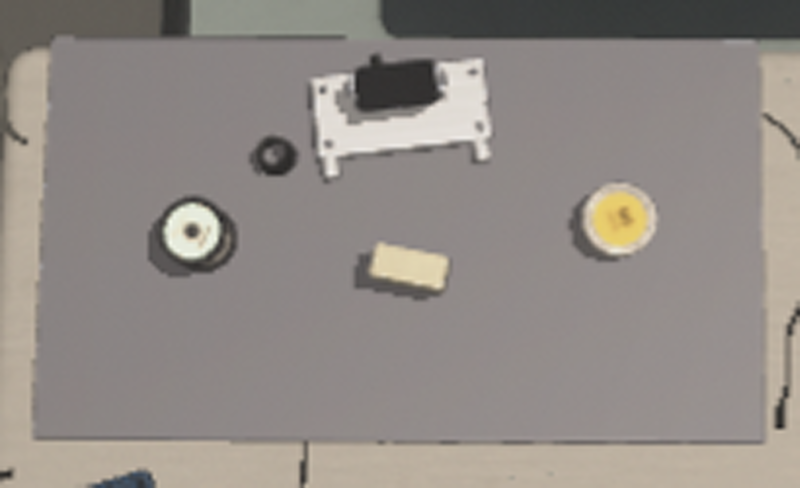

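The crop shows the reader's front edge from about (325,157) to (490,137), yawed slightly counter-clockwise. The carton at (409,267) is yawed the other way. Next I'll move over the carton for a close look.

Emit:
{"method": "carry_out", "body": {
  "rows": [
    [0.05,-0.035,0,0,0,2],
    [0.1,-0.07,0,0,0,4],
    [0.15,-0.105,-0.01,0,0,6],
    [0.2,-0.14,-0.02,0,0,8],
    [0.25,-0.18,-0.03,0,0,10],
    [0.3,-0.215,-0.03,0,0,12],
    [0.34,-0.25,-0.03,0,0,14],
    [0.365,-0.3,-0.03,0,0,17],
    [0.385,-0.35,-0.03,0,0,20],
    [0.4,-0.4,-0.03,0,0,22],
    [0.415,-0.45,-0.03,0,0,24],
    [0.435,-0.5,-0.03,0,0,26]
  ],
  "jaw": 170
}}

```text
t: 1.9
tool_pos: [0.4457, 0.0225, 0.249]
orientation: [3.128, -0.286, 0.002]
force: [0.7, 0.4, 0.3]
opening: 0.0311
gripper_force: 0.0
```

```bash
python3 -c "
from h import *
s=robot.read_state();print(s['t'],s['tool_pos'],Rn.from_rotvec(s['orientation']).as_matrix()[:,0],s['opening'],s['q'])"
```

```text
1.9 [0.44569431 0.02248111 0.24896814] [ 9.83393509e-01 -1.81483447e-01  9.82044191e-04] 0.03107209029606455 [-6.45420683e-02 -3.08828578e-01  1.84663471e+00 -5.20507137e-05
  1.60280377e+00  1.68874736e+00]
```

Emit:
{"method": "carry_out", "body": {
  "rows": [
    [0,-0.04,0,0,0,0],
    [0,-0.066,0,0,0,0],
    [0,-0.066,0,0,0,0],
    [0,-0.066,0,0,0,0]
  ]
}}

```text
t: 2.4
tool_pos: [0.4577, 0.0853, 0.2486]
orientation: [3.128, -0.284, -0.0]
force: [-0.2, -0.5, -0.3]
opening: 0.0311
gripper_force: 0.0
```

```bash
python3 - <<'E'
from h import *
s=robot.read_state(); im=robot.read_camera("wrist"); c=cam("wrist",s)
print(s['tool_pos'],s['opening'])
for n,z in(("carton",.052),("reader",.023)):
    for o in robot.outline_of("wrist",n)[:2]:
        pts=np.argwhere(o['pixels'])[:,::-1]
        b=cv2.boxPoints(cv2.minAreaRect(pts.astype(np.float32)))
        print(n,round(o['conf'],2),np.round(o['pixel']),b.round().tolist(),px2w(c,b,z)[:,:2].round(3).tolist())
cv2.imwrite("pics/d.png",im[:,:,::-1])
E
```

```text
[0.45765204 0.08533703 0.24861936] 0.03109293898241564
carton 0.89 [253. 156.] [[224.0, 143.0], [281.0, 143.0], [281.0, 175.0], [224.0, 175.0]] [[0.484, 0.113], [0.473, 0.053], [0.438, 0.059], [0.449, 0.12]]
reader 0.93 [210.  37.] [[138.0, 12.0], [272.0, -33.0], [302.0, 59.0], [168.0, 103.0]] [[0.632, 0.178], [0.647, 0.032], [0.555, 0.014], [0.535, 0.169]]
reader 0.37 [ 92. 164.] [[45.0, 155.0], [109.0, 123.0], [133.0, 172.0], [69.0, 204.0]] [[0.504, 0.325], [0.527, 0.241], [0.466, 0.229], [0.441, 0.316]]
```

View pics/d.png

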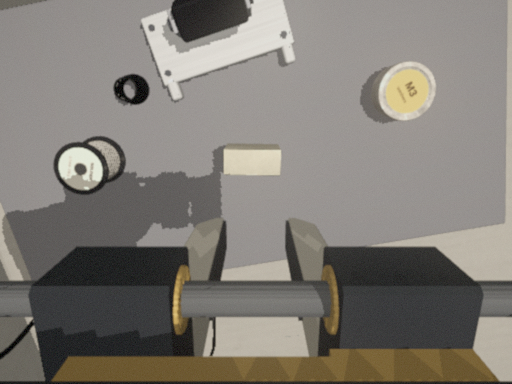

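The wrist view shows the carton's top at (253,158), square with the tool. The reader's front edge runs from about (185,78) to (283,48), and the way to it is clear. I'll back off behind the carton and go down to topple height.

Emit:
{"method": "carry_out", "body": {
  "rows": [
    [-0.04,0,0.02,0,0,0],
    [-0.055,-0.001,0.06,0,0,0],
    [-0.055,-0.002,0.11,0,0,0],
    [-0.055,-0.002,0.16,0,0,0],
    [-0.055,-0.002,0.195,0,0,0],
    [-0.05,-0.002,0.207,0,0,0],
    [-0.045,-0.002,0.207,0,0,0],
    [-0.045,-0.002,0.207,0,0,0]
  ]
}}

```text
t: 3.55
tool_pos: [0.4159, 0.0958, 0.0436]
orientation: [-3.128, 0.285, -0.005]
force: [0.3, -0.0, -0.2]
opening: 0.0313
gripper_force: 0.0
```

```bash
python3 - <<'E'
from h import *
c=list(cam("wrist",dict(tool_pos=np.array([.45765,.08534,.24862]),orientation=np.array([3.128,-.284,0]))))
im=cv2.imread("pics/d.png")
p=px2w(c,[[185,78],[283,48],[183,88],[286,57]],.023);print(p.round(4))
s=robot.read_state(); print(s['tool_pos'],s['force'])
cv2.imwrite("pics/e.png",np.hstack([cv2.resize(im[0:110,130:310],(720,440)) ]))
E
```

```text
[[0.5583 0.1439 0.023 ]
 [0.5694 0.0329 0.023 ]
 [0.5483 0.1486 0.023 ]
 [0.5598 0.0311 0.023 ]]
[0.4159206  0.09578227 0.0435739 ] [ 0.30671574 -0.0244514  -0.24348779]
```

View pics/e.png

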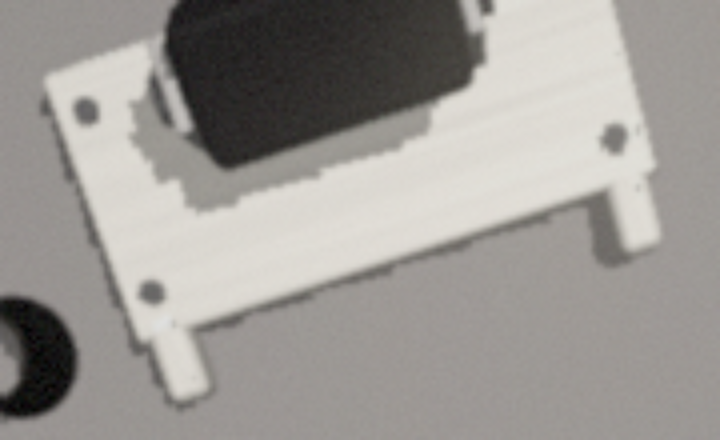

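The crop shows the stop edge from (195,330) to (605,190), clear between the ears, so the reader yaw is about +0.13 rad. Now the topple.

Emit:
{"method": "carry_out", "body": {
  "rows": [
    [0.01,0,0.002,0,0,0],
    [0.016,0,0.002,0,0,0],
    [0.02,0,0.002,0,0,0],
    [0.024,0,0.002,0,0,0],
    [0.028,0,0.002,0,0,0],
    [0.032,0,0.002,0,0,0],
    [0.036,0,0.002,0,0,0],
    [0.04,0,0.002,0,0,0],
    [0.044,0,0.002,0,0,0],
    [0.047,0,0.002,0,0,0],
    [0.047,0,0.002,0,0,0],
    [0.047,0,0.002,0,0,0]
  ]
}}

```text
t: 5.05
tool_pos: [0.4598, 0.0874, 0.0393]
orientation: [3.129, -0.284, -0.001]
force: [-0.3, -0.6, -0.1]
opening: 0.031
gripper_force: 0.0
```

```bash
cat > look.py <<'E'
from h import *
import sys
s=robot.read_state(); im=robot.read_camera("wrist"); c=cam("wrist",s)
R=Rn.from_rotvec(s['orientation']).as_matrix()
print(s['t'],s['tool_pos'].round(4),R[:,0].round(3),s['force'].round(1))
for o in robot.outline_of("wrist","carton")[:1]:
    b=cv2.boxPoints(cv2.minAreaRect(np.argwhere(o['pixels'])[:,::-1].astype(np.float32)))
    P=px2w(c,b,.035); print(o['conf'],b.round().tolist(),P[:,:2].round(4).tolist())
    print("ctr",P.mean(0).round(4),"in tool",((P-s['tool_pos'])@R).round(4)[:,:2].tolist())
if len(sys.argv)>1: cv2.imwrite(sys.argv[1],im[:,:,::-1])
E
python3 look.py pics/f.png
```

```text
5.05 [0.4598 0.0874 0.0393] [ 0.984 -0.18  -0.001] [-0.3 -0.6 -0.1]
0.65 [[191.0, 120.0], [313.0, 120.0], [313.0, 210.0], [191.0, 210.0]] [[0.5247, 0.106], [0.5139, 0.0467], [0.4672, 0.0531], [0.4788, 0.1168]]
ctr [0.4962 0.0807 0.035 ] in tool [[0.0605, -0.03], [0.0605, 0.0302], [0.0135, 0.0324], [0.0134, -0.0323]]
```

View pics/f.png

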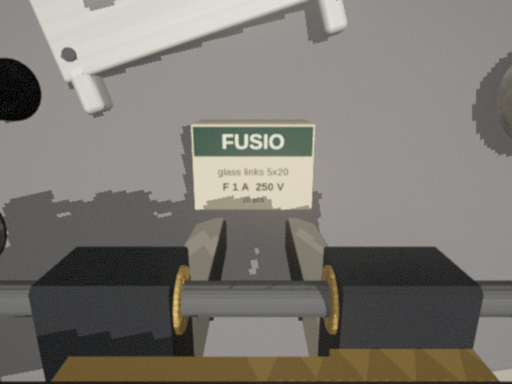

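The carton now lies flat, label up, at (252,165), with the ears ahead. I'll back off, go down, then push it forward while turning.

Emit:
{"method": "carry_out", "body": {
  "rows": [
    [-0.01,0,0.005,0,0,0],
    [-0.01,0,0.019,0,0,0],
    [-0.006,0,0.019,0,0,0],
    [0,0,0.019,0,0,0],
    [0.004,0,0.019,0,0,0],
    [0.008,0,0.019,0,0,0]
  ]
}}

```text
t: 5.9
tool_pos: [0.4685, 0.0859, 0.0209]
orientation: [-3.129, 0.284, -0.0]
force: [-1.7, 0.6, 1.0]
opening: 0.0311
gripper_force: 0.6
```

Emit:
{"method": "carry_out", "body": {
  "rows": [
    [0.003,0,0,0,0,-1.7],
    [0.006,-0.001,0,0,0,-3.4],
    [0.009,-0.001,0,0,0,-5.1],
    [0.012,-0.002,0,0,0,-6.8],
    [0.015,-0.002,0,0,0,-8.5],
    [0.018,-0.003,0,0,0,-10.2],
    [0.021,-0.003,0,0,0,-12],
    [0.024,-0.004,0,0,0,-14],
    [0.027,-0.004,0,0,0,-16],
    [0.03,-0.005,0,0,0,-17.6],
    [0.032,-0.005,0,0,0,-17.6],
    [0.032,-0.005,0,0,0,-17.6]
  ]
}}

```text
t: 7.4
tool_pos: [0.5006, 0.0851, 0.0207]
orientation: [-3.135, -0.198, -0.0]
force: [0.5, -0.8, 0.7]
opening: 0.0308
gripper_force: 0.0
```

```bash
python3 look.py pics/g.png
```

```text
7.4 [0.5006 0.0851 0.0207] [0.992 0.126 0.   ] [ 0.5 -0.8  0.7]
0.89 [[185.0, 227.0], [185.0, 128.0], [322.0, 128.0], [322.0, 227.0]] [[0.5073, 0.1178], [0.5543, 0.1212], [0.562, 0.061], [0.5156, 0.0526]]
ctr [0.5348 0.0881 0.035 ] in tool [[0.0108, -0.0315], [0.0579, -0.029], [0.0579, 0.0317], [0.0109, 0.0341]]
```

View pics/g.png

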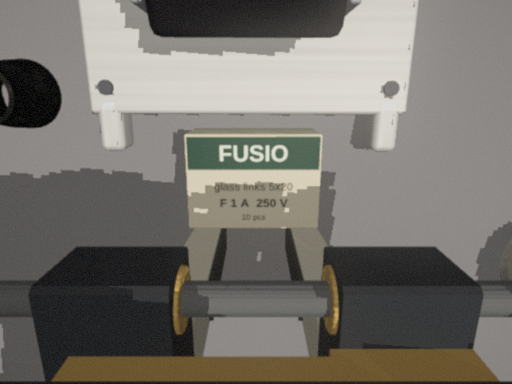

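The carton sits centred and square between the ears (front edge at row 128, stop at row 112). I'll push on slowly to contact.

Emit:
{"method": "carry_out", "body": {
  "rows": [
    [0.003,0,0,0,0,0],
    [0.006,0,0,0,0,0],
    [0.008,0,0,0,0,0],
    [0.01,0,0,0,0,0],
    [0.01,0,0,0,0,0]
  ]
}}

```text
t: 8.12
tool_pos: [0.5086, 0.0863, 0.0203]
orientation: [3.135, 0.198, -0.006]
force: [-8.4, -0.3, 7.4]
opening: 0.0313
gripper_force: 4.6
```

Emit:
{"method": "carry_out", "body": {
  "rows": [
    [0.001,0,0,0,0,0],
    [0.002,0,0,0,0,0],
    [0.002,0,0,0,0,0]
  ]
}}

```text
t: 8.5
tool_pos: [0.5087, 0.0863, 0.02]
orientation: [3.135, 0.198, -0.013]
force: [-18.0, -2.1, 15.1]
opening: 0.0309
gripper_force: 9.1
```

```bash
python3 look.py pics/i.png
```

```text
8.5 [0.5087 0.0863 0.02  ] [ 0.992  0.126 -0.008] [-18.   -2.1  15.1]
0.77 [[184.0, 229.0], [184.0, 130.0], [322.0, 130.0], [322.0, 229.0]] [[0.5148, 0.1192], [0.5617, 0.1225], [0.5694, 0.0622], [0.5231, 0.0538]]
ctr [0.5423 0.0894 0.035 ] in tool [[0.0101, -0.0319], [0.0571, -0.0292], [0.0571, 0.0315], [0.0101, 0.034]]
```

View pics/i.png

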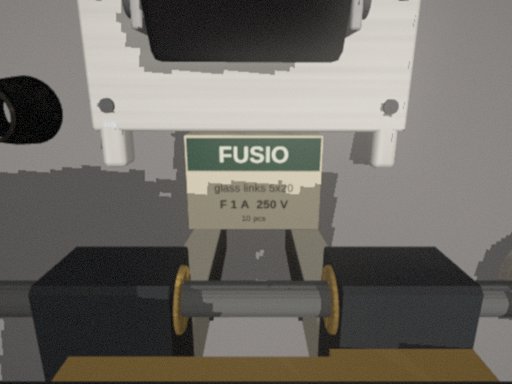

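The carton is flush at the stop (its edge meets row 130), and the push has stalled at 18 N. I'll back off and lift away.

Emit:
{"method": "carry_out", "body": {
  "rows": [
    [-0.004,0,0,0,0,0],
    [-0.012,0,0,0,0,0],
    [-0.025,0,0,0,0,0],
    [-0.04,0,-0.02,0,0,0],
    [-0.05,0,-0.07,0,0,0],
    [-0.05,0,-0.12,0,0,0],
    [-0.05,0,-0.16,0,0,0],
    [-0.05,0,-0.16,0,0,0],
    [-0.05,0,-0.16,0,0,0]
  ]
}}

```text
t: 9.72
tool_pos: [0.462, 0.0803, 0.18]
orientation: [3.135, 0.198, -0.001]
force: [-0.1, -0.6, -0.6]
opening: 0.0312
gripper_force: 0.0
```

```bash
python3 look.py pics/j.png
```

```text
9.725 [0.462  0.0803 0.18  ] [ 0.992  0.126 -0.   ] [-0.1 -0.6 -0.6]
0.57 [[218.0, 110.0], [219.0, 56.0], [290.0, 58.0], [289.0, 111.0]] [[0.5151, 0.1187], [0.5604, 0.1222], [0.5669, 0.0613], [0.5219, 0.0554]]
ctr [0.5411 0.0894 0.035 ] in tool [[0.0575, -0.0315], [0.1029, -0.0292], [0.1018, 0.032], [0.0563, 0.0323]]
```

View pics/j.png

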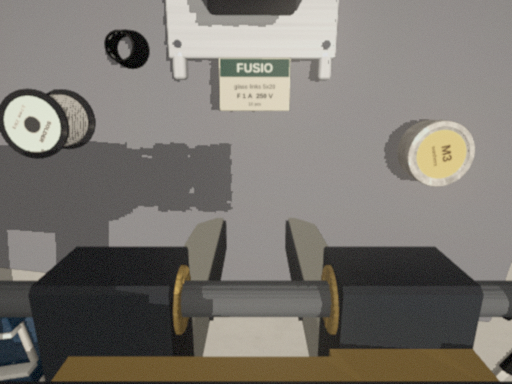

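The carton lies label up at (254,84), flush with the stop and centred between the ears. The spool, tin and loupe stand where they were.

```bash
python3 -c "
from plant import robot
print(robot.close_job())"
```

```text
the job is handed in; nothing more can be done
None
```

The job is handed in (no verdict was returned): the last picture shows the carton flat, label up, flush against the stop and centred between the ears, with the spool, tin and loupe not touched.

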